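# Undock the test carrier and run it round the curved rail to the unloading stop

### The arm

A 7-joint arm with a two-finger parallel gripper is mounted at the origin on a cart in front of the work surface, level with it; the furniture and walls round the work are solid. World frame = base frame: x ahead of the robot, y to its left, z up, the work surface at z = 0. Lengths are in m, angles in rad, forces in N, time in s.
With the tool pointing down it reaches from about 0.35 to 0.9 m from the base axis. Payload 8.1 kg.
Tool frame: the origin (TCP) lies at the centre of the arm's flange, where the gripper is bolted on; the fingertips stand 178 mm ahead of it and the grasp point (between the pads) lies 159 mm ahead of it; z points along the fingers, y is the direction in which the jaws open and shut (so a half turn about z gives the same grasp; the last joint's range is limited). The gripper opens to 92 mm and grips with 3 to 60 N. Pads are 19 mm wide; open, the fingers measure 130 mm over their backs; the gripper's body (75 mm by 190 mm) begins 47 mm behind the grasp point.
Start: joints at [-1.373, 0.434, 0.025, 1.573, -0.012, 1.134, -0.075], TCP at [0.185, 0.597, 0.405] pointing down, gripper open.
Joint ranges: [-2.62, 2.62], [-0.44, 2.09], [-1.27, 1.32], [0.08, 2.57], [-1.32, 4.46], [0.12, 2], [-2.74, 2.74]. Speed limits (rad/s): [2.22, 2.22, 3.01, 3.01, 3.14, 3.14, 3.14].

### API

Orientations are given as a rotation vector (axis times angle).
In Python, from cell import arm gives the robot as it stands. The module is installed in compiled form; this text tells all that it offers.
- The arm moves only by the tool move_arm, never from a script. Its argument "steps" is a list of rows, each a list of 4 numbers: the shift along the tool's x, y, z in mm, then the turn about the tool's z in rad. In form: [[x, y, z, twist], ...]. A call has 1 to 20 rows; each row is the pose to reach, as a shift and turn from the pose commanded when the call began, along the tool's axes at that moment; what a row does not reach only later rows make up. A row lasts 1/8 s, in which the tool goes at most 62.5 mm and 10.7 degrees, less where a joint would pass 70% of its speed; a pose out of reach is approached as far as the arm can. A call with a gripper value outside its range is refused whole. "grip" is the finger opening in mm, from 0 to 91.8, set as the call begins (left out, the last holds). The fingers move at their own pace and stop on an object; "grip_force" is the grip in N (left out, the last holds). Time passes only in rows, so rows that repeat a pose let the fingers close. It gives the time, the measured TCP pose, the force and the opening at its end, in the units of the state.
- arm.observe(): the state, without advancing time (a new reading comes with each control period).
- arm.get_image(name): name is "scene" or "side" or "wrist"; returns the picture (480x640x3 uint8, red, green, blue); there is no depth.
- arm.camera_info(name): a dict with "mtx" (3x3 intrinsics, pixels), "pose" (4x4, takes a point from camera to world coordinates); the wrist camera has in their place "T_tool_cam" (4x4, takes a point from camera to tool coordinates, whose origin is the TCP and whose axes are the flange's). Camera axes: x right, y down, z forward; pixel columns grow to the right and rows downward; lengths in m; the calibration is good to about 2 mm. A picture is of the moment at which its call begins: read the wrist's pose just before it. camera_info takes no time and is no camera call.
- arm.sign_off(): hands the job in, once; it reports no verdict.
The state is a dict: "clock": time; "joints": joint angles; "dq": joint speeds; "joint_efforts": joint torques, N m; "position": TCP position; "ee_rot": TCP orientation; "force": force on the tool from outside, world axes, zero at the start; "ft_torque": the same for the moment, N m; "width": opening from 0.0 (shut) to 1.0 (fully open).
Only numpy, scipy, OpenCV 4.12 (cv2) and the standard library are available. Lean on these libraries where they do the work, as an engineer would, in place of code of your own. Each camera call takes 0.05 s, during which the arm holds its last target.

### The job

The modules on the carrier have finished their test. Take the carrier by its knob, draw its plug out of the sprung test socket, and slide it along the curved guide rail, round the bend, until it rests against the rubber buffers of the unloading stop; then let go. Keep the carrier on its rail all the way and leave the other things on the bench where they are.

Things in the scene. Friction and masses are not known exactly. Their poses are not given: they have to be found in the camera images.
- track: Fixed rail fixture on a grey L-shaped base plate 10 mm thick. Origin on the bench, inside the L; z up. Place and angle vary. Middle line of its steel rail (30 mm wide, top 30 mm above the bench), in mm in this frame: dock leg x = 82 from y = 131 to 38; quarter circle of radius 120 about (-38, 38) to (-38, -82); stop leg y = -82 from x = -38 to -134.
- bend_centre (a point): Centre of the rail's quarter circle, at the height of the rail's top (30 mm); axes of the track. The carrier's knob goes round the bend about this point on a circle of about 115.5 mm radius (114 to 117), a little inside the rail's middle line, because the guide rollers stand 32 mm before and behind the knob and these follow the line; on the straight legs the knob is over the line.
- socket_mouth (a point): Test socket: a black block 70 mm wide and 60 mm high across the end of the dock leg, 73 mm beyond the knob at the start. This point is the middle of its mouth, 43 mm above the bench (track (82, 156) mm); axes of the track; the socket lies on its +y side. Two sprung steel rollers, one in each cheek, hold the plug.
- stop_face (a point): Unloading stop: aluminium bracket 52 mm wide and high at the end of the stop leg, with two rubber buffers. This point lies midway between them on their faces, 36 mm above the bench, over the rail's middle line (track (-148, -82) mm); axes of the track. The carrier arrives in track -x; its knob is then 60 mm from here, at track (-88, -82) mm.
- carrier_knob (a point): Middle of the round black knob at the carrier's centre, which turns freely on its stem: an upright cylinder 24 mm in diameter, 32 mm high, from 68 to 100 mm above the bench (this point: on its axis at 84). Starts at track (82, 83) mm. x axis: along the carrier towards its plug (travel is in -x), z up.
- carrier_plate (a point): Carrier: alloy plate 120 x 80 x 8 mm, 0.5 to 0.9 kg; this point is under its middle, on the rail. Four flanged rollers (32 mm before and behind the middle) hook under the rail's edges with 2 to 3 mm play: it cannot be lifted off, slides with 1 to 5 N and turns by itself with the rail. Two filter modules beside the knob reach 57 mm above the bench, 22 to 52 mm from the knob's axis.
- plug_tip (a point): Tip of the carrier's plug, 91 mm from the knob in carrier +x, 43 mm above the bench: a black tongue 14 mm wide with a rounded head 24 mm wide, 18 mm inside the socket at the start. The sprung rollers grip behind the head: a straight pull away from the socket (track -y) of about 6 to 12 N frees it within 8 mm. Axes of the carrier.
- rework_bin: Bystander: an open black bin, 80 x 115 x 44 mm, standing inside the L of the track. Origin: centre of its underside.
- side_cutters: Bystander: red-handled cutters, 123 x 48 x 13 mm, lying beside the bin. Origin: centre of the underside.
- screwdriver: Bystander: a small screwdriver, 124 x 14 x 13 mm, lying to the right of the track. Origin: centre of the underside.
- marker: Bystander: a marker pen, 136 x 17 x 19 mm, lying to the right front. Origin: centre of the underside.

How it is judged:
By the outcome, as a careful person would: the job done as asked, in the order asked, and still so for the second after the job is handed in, with the robot touching nothing.
It also fails if it takes over 48 s, if anything falls off the work surface, if the arm or the gripper's body presses on something with over 40 N, if the wrist force passes 120 N, or if a joint passes its speed limit or range.

## Working session

There is one attempt and no reset: what is moved stays moved. The work goes in short steps, Python scripts to look and compute and a tool call to move; the robot and the scene stay as the last step left them, time stands still between calls to the robot, and variables do not carry over. Pictures are saved under pics/ and viewed, and the job is handed in when it is done.

Besides the shell and the picture viewer there is one more tool, called after "Call:" as name([rows], argument=value, ...), one row to a line, values as JSON. move_arm: Moves the arm, as the interface text tells. Its arguments: {"type":"object","properties":{"steps":{"type":"array"},"grip":{"type":"number"},"grip_force":{"type":"number"}},"required":["steps"]}

```bash
mkdir -p pics
python3 - <<'E'
from cell import arm
import cv2
s=arm.observe();print({k:s[k] for k in('clock','position','ee_rot','force','width')})
for n in("scene","side","wrist"):
    cv2.imwrite(f"pics/{n}0.png",arm.get_image(n)[:,:,::-1]); i=arm.camera_info(n); print(n,i)
E
```

```text
{'clock': 0.0, 'position': array([0.18512583, 0.59670585, 0.40391337]), 'ee_rot': array([-4.70857202e-01, -3.10598727e+00,  2.60145439e-03]), 'force': array([-0.60570915, -0.36570716,  0.00174111]), 'width': 1.002858465346693}
scene {'mtx': array([[480.32522726,   0.        , 313.78097546],
       [  0.        , 480.32522726, 240.63101993],
       [  0.        ,   0.        ,   1.        ]]), 'pose': array([[ 0.90693762, -0.23726626,  0.3480932 ,  0.12680721],
       [-0.42098104, -0.54079521,  0.72822764, -0.79263442],
       [ 0.01546329, -0.80699769, -0.59035212,  0.67356934],
       [ 0.        ,  0.        ,  0.        ,  1.        ]])}
side {'mtx': array([[546.86915479,   0.        , 320.21877581],
       [  0.        , 546.86915479, 240.24083977],
       [  0.        ,   0.        ,   1.        ]]), 'pose': array([[-0.99915966,  0.03834615, -0.01447547,  0.49975762],
       [ 0.03454406,  0.59773814, -0.80094683,  0.96967996],
       [-0.02206069, -0.80077381, -0.59856047,  0.82593091],
       [ 0.        ,  0.        ,  0.        ,  1.        ]])}
wrist {'mtx': array([[331.30880124,   0.        , 315.47939202],
       [  0.        , 331.30880124, 238.63032851],
       [  0.        ,   0.        ,   1.        ]]), 'T_tool_cam': array([[ 6.68860698e-04, -9.59416442e-01, -2.81992275e-01,
         7.65123507e-02],
       [ 9.99999663e-01,  5.07762243e-04,  6.44361722e-04,
         4.45762951e-04],
       [-4.75026200e-04, -2.81992611e-01,  9.59416459e-01,
         2.13365671e-02],
       [ 0.00000000e+00,  0.00000000e+00,  0.00000000e+00,
         1.00000000e+00]])}
```

View pics/scene0.png

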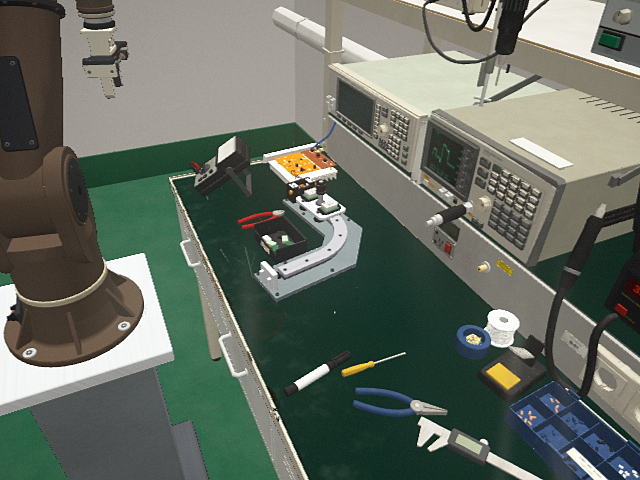

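View pics/side0.png

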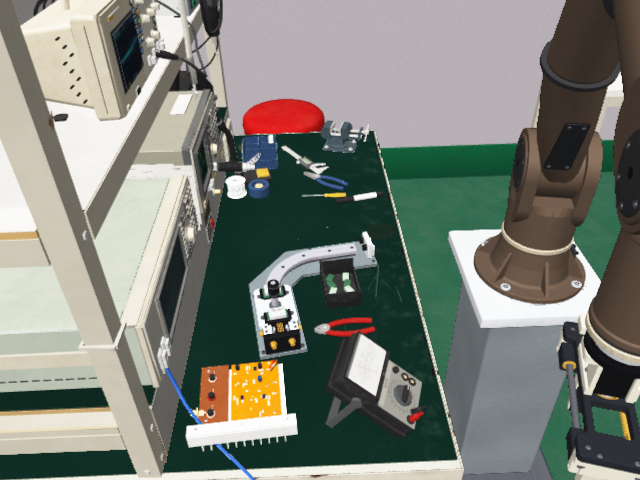

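View pics/wrist0.png

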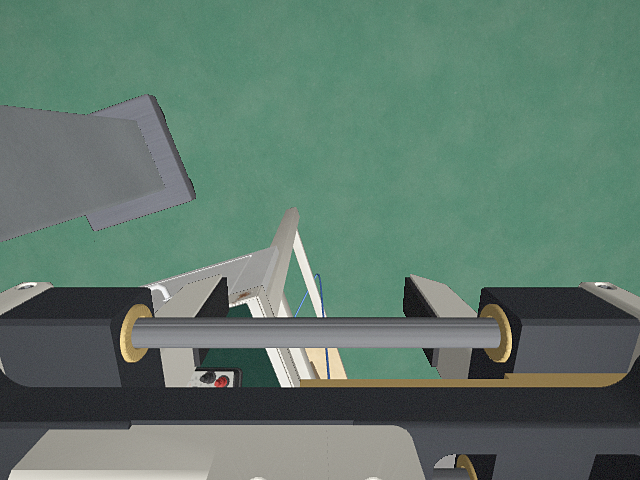

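Run:
```python
import cv2
a=cv2.imread('pics/scene0.png')[165:305,225:375]; cv2.imwrite('pics/sc.png',cv2.resize(a,None,fx=4,fy=4,interpolation=2))
a=cv2.imread('pics/side0.png')[225:365,235:395]; cv2.imwrite('pics/si.png',cv2.resize(a,None,fx=4,fy=4,interpolation=2))
```

```text
(no output)
```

View pics/sc.png

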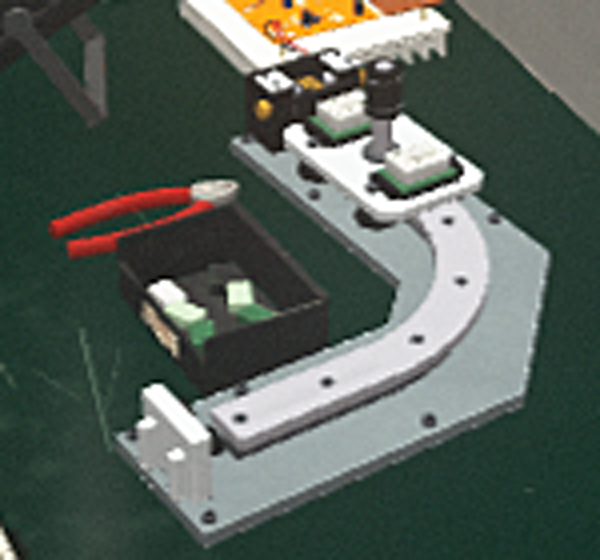

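View pics/si.png

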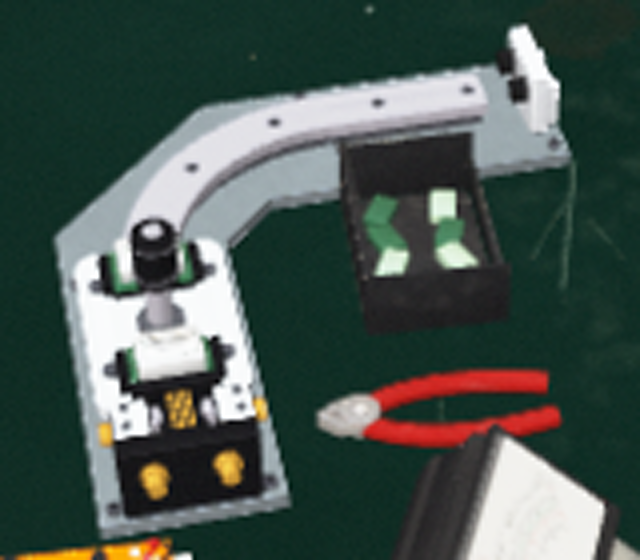

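```bash
cat > h.py <<'E'
import numpy as np
from cell import arm
def ray(n,uv,pose=None):
    i=arm.camera_info(n);P=i['pose'] if pose is None else pose
    d=P[:3,:3]@np.linalg.solve(i['mtx'],[*uv,1]);return P[:3,3],d
def onz(n,uv,z,pose=None):
    o,d=ray(n,uv,pose);return o+d*(z-o[2])/d[2]
def tri(a,b):
    (o1,d1),(o2,d2)=a,b
    t=np.linalg.lstsq(np.c_[d1,-d2],o2-o1,rcond=None)[0]
    p,q=o1+t[0]*d1,o2+t[1]*d2
    return (p+q)/2,np.linalg.norm(p-q)
E
python3 - <<'E'
from h import *
np.set_printoptions(precision=4,suppress=True)
S=lambda x,y:(225+(x-1.5)/4,165+(y-1.5)/4); D=lambda x,y:(235+(x-1.5)/4,225+(y-1.5)/4)
print('knobtop',tri(ray('scene',S(384,68)),ray('side',D(154,233))),onz('scene',S(384,68),.1),onz('side',D(154,233),.1))
print('scene bolts');[print(onz('scene',S(*p),.03)) for p in [(448,220),(460,281),(417,340),(327,381),(240,418)]]
print('side bolts');[print(onz('side',D(*p),.03)) for p in [(192,168),(274,122),(377,102),(468,90)]]
E
```

```text
knobtop (array([0.5832, 0.1321, 0.0976]), np.float64(0.002187535946317034)) [0.5826 0.1287 0.1   ] [0.5819 0.1356 0.1   ]
scene bolts
[0.5931 0.057  0.03  ]
[ 0.5705 -0.0023  0.03  ]
[ 0.5227 -0.0428  0.03  ]
[ 0.4622 -0.0559  0.03  ]
[ 0.4077 -0.066   0.03  ]
side bolts
[ 0.57 -0.    0.03]
[ 0.5226 -0.0396  0.03  ]
[ 0.4614 -0.0549  0.03  ]
[ 0.4066 -0.0631  0.03  ]
```

```bash
cat >> h.py <<'E'
def dist(p): # signed dist from mid line, mm
    x,y=p
    if y>38 and x>-38: return x-82
    if x<-38: return -82-y
    return np.hypot(x+38,y-38)-120
def R(t): return np.array([[np.cos(t),-np.sin(t)],[np.sin(t),np.cos(t)]])
E
python3 - <<'E'
from h import *
from scipy.optimize import least_squares
np.set_printoptions(precision=4,suppress=True)
B=np.array([[.5931,.057],[.57025,-.0012],[.5226,-.0412],[.4618,-.0554],[.4072,-.0645]])*1e3
K=np.array([582.7,132.1])
def f(v):
    T=lambda p:R(v[2]).T@(p-v[:2])
    return [*(dist(T(b)) for b in B),*(T(K)-[82,83])]
r=least_squares(f,[500,30,.17]);print(r.x,f(r.x))
w=lambda p:R(r.x[2])@p+r.x[:2]
for n,p in dict(knob=(82,83),bendc=(-38,38),goal=(-88,-82),stop=(-148,-82),mouth=(82,156)).items():print(n,w(np.array(p)))
print([R(r.x[2]).T@(b-r.x[:2]) for b in B])
E
```

```text
[516.395   36.8745   0.1671] [np.float64(0.9988715610305832), np.float64(-0.30524942446052705), np.float64(0.12407951415880802), np.float64(-0.09002209311114484), np.float64(-0.1971079437548724), np.float64(-0.7816951523894176), np.float64(-0.12760720877922438)]
knob [583.4496 132.3558]
bendc [472.6045  68.0257]
goal [443.2576 -58.6186]
stop [384.0932 -68.597 ]
mouth [571.3092 204.3392]
[array([78.9838,  7.0886]), array([ 46.773 , -46.5008]), array([ -6.8657, -78.0192]), array([-69.1806, -81.91  ]), array([-124.5336,  -81.8029])]
```

```bash
cat >> h.py <<'E'
from scipy.spatial.transform import Rotation as Ro
def st():
    s=arm.observe();M=Ro.from_rotvec(s['ee_rot']).as_matrix();return s,np.array(s['position']),M
TH=0.1671;T0=np.array([516.4,36.87])
def w(p): return R(TH)@np.array(p)+T0
E
python3 - <<'E'
from h import *
np.set_printoptions(precision=4,suppress=True)
s,p,M=st();print(M,'jaw ang',np.arctan2(M[1,1],M[0,1]),'camx ang',np.arctan2(M[1,0],M[0,0]),s['joints'])
for z in (.32,.243): print(M.T@(np.array([.5834,.1323,z])-p)*1e3)
for uv in [(197,300),(192,350),(212,200)]: print(onz('side',uv,0))
print(onz('side',(365,345),.12),onz('side',(335,450),0))
E
```

```text
[[-0.9551  0.2964 -0.0003]
 [ 0.2964  0.9551 -0.0012]
 [-0.0001 -0.0012 -1.    ]] jaw ang 1.2699083341389978 camx ang 2.8407047502759397 [-1.3726  0.4351  0.025   1.5739 -0.0117  1.134  -0.0751]
[-518.004  -325.4626   84.5542]
[-517.9984 -325.3667  161.5541]
[0.7603 0.0682 0.    ]
[0.7489 0.215  0.    ]
[ 0.7782 -0.3446  0.    ]
[0.4165 0.3294 0.12  ] [0.4754 0.4496 0.    ]
```

Call:
move_arm([
  [-20,-13,0,0],
  [-60,-38,0,-0.04],
  [-110,-69,0,-0.1],
  [-160,-100,0,-0.16],
  [-210,-132,0,-0.22],
  [-260,-163,0,-0.28],
  [-310,-195,10,-0.34],
  [-360,-226,20,-0.4],
  [-410,-258,35,-0.44],
  [-455,-286,50,-0.468],
  [-490,-308,65,-0.468],
  [-510,-320,80,-0.468],
  [-518,-325,85,-0.468],
  [-518,-325,85,-0.468],
], grip=60)

```text
clock: 1.9
position: [0.5834, 0.1325, 0.3197]
ee_rot: [0.261, -3.13, 0.0]
force: [-0.5, 0.3, 0.3]
width: 0.658
```

Run:
```python
from h import *
import cv2
np.set_printoptions(precision=4,suppress=True)
s,p,M=st();print(s['clock'],p,M,s['joints'],s['width'],s['force'])
cv2.imwrite('pics/w1.png',arm.get_image('wrist')[:,:,::-1])
print(M.T@(np.array([.5834,.1323,.243])-p)*1e3)
i=arm.camera_info('wrist');Tw=np.eye(4);Tw[:3,:3]=M;Tw[:3,3]=p;C=Tw@i['T_tool_cam']
for q in [(.5834,.1323,.1)]:
    c=np.linalg.inv(C)@[*q,1];c=i['mtx']@c[:3];print(c[:2]/c[2])
```

```text
1.9 [0.5834 0.1325 0.3197] [[-0.9862 -0.1654 -0.0007]
 [-0.1654  0.9862 -0.0002]
 [ 0.0007 -0.0001 -1.    ]] [-0.4033  0.4721  0.1284  1.7497 -0.073   0.9251  1.4923] 0.6581639591483913 [-0.5227  0.3451  0.3428]
[-0.0221 -0.1637 76.6555]
[314.2125 265.7347]
```

View pics/w1.png

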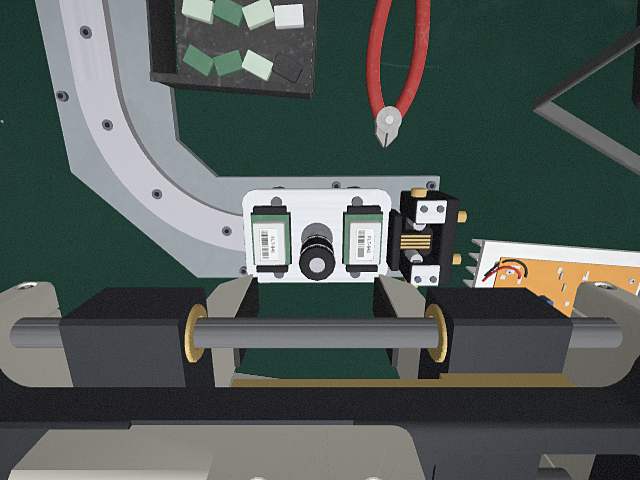

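Call:
move_arm([
  [0,1,20,0],
  [0,1,45,0],
  [0,1,65,0],
  [0,1,76,0],
  [0,1,77,0],
])

```text
clock: 2.58
position: [0.5831, 0.1348, 0.2427]
ee_rot: [0.264, -3.13, -0.0]
force: [-0.1, 0.9, 0.2]
width: 0.649
```

Call:
move_arm([
  [0,0,0,0],
  [0,0,0,0],
  [0,0,0,0],
  [0,0,0,0],
  [0,0,0,0],
  [0,0,0,0],
], grip=10, grip_force=35)

```text
clock: 3.32
position: [0.5836, 0.1339, 0.243]
ee_rot: [-0.262, 3.13, 0.0]
force: [-0.1, -1.1, 3.9]
width: 0.25
```

Run:
```python
from h import *
import cv2
np.set_printoptions(precision=4,suppress=True)
s,p,M=st();print(s['clock'],p,s['width']*91.8,s['force'],s['ft_torque'])
cv2.imwrite('pics/w2.png',arm.get_image('wrist')[:,:,::-1])
```

```text
3.325 [0.5836 0.1339 0.243 ] 22.94518745141871 [-0.1196 -1.0949  3.8563] [-0.1365  0.1095  0.0042]
```

View pics/w2.png

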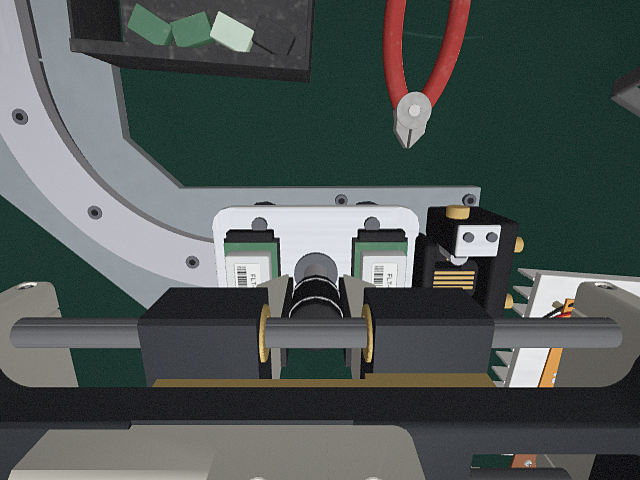

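Call:
move_arm([
  [0,-3,0,0],
  [0,-6,0,0],
  [0,-9,0,0],
  [0,-12,0,0],
  [0,-16,0,0],
  [0,-20,0,0],
  [0,-25,0,0],
  [0,-30,0,0],
  [0,-35,0,0],
  [0,-40,0,0],
  [0,-43,0,0],
  [0,-45,0,0],
  [0,-45,0,0],
])

```text
clock: 5.0
position: [0.591, 0.0892, 0.2429]
ee_rot: [-0.261, 3.131, 0.0]
force: [-1.0, 2.2, 5.6]
width: 0.256
```

Run:
```python
from h import *
import cv2
np.set_printoptions(precision=4,suppress=True)
s,p,M=st();print(s['clock'],p,s['width']*91.8,'F tool',M.T@s['force'],s['ft_torque'],'track',R(TH).T@(p[:2]*1e3-T0), M)
cv2.imwrite('pics/w3.png',arm.get_image('wrist')[:,:,::-1])
```

```text
5.0 [0.591  0.0892 0.2429] 23.484472953372915 F tool [ 0.6027  2.3166 -5.5565] [ 0.6322  0.1892 -0.0092] track [82.2408 39.1744] [[-0.9861 -0.1659  0.0001]
 [-0.1659  0.9861  0.0001]
 [-0.0001  0.     -1.    ]]
```

View pics/w3.png

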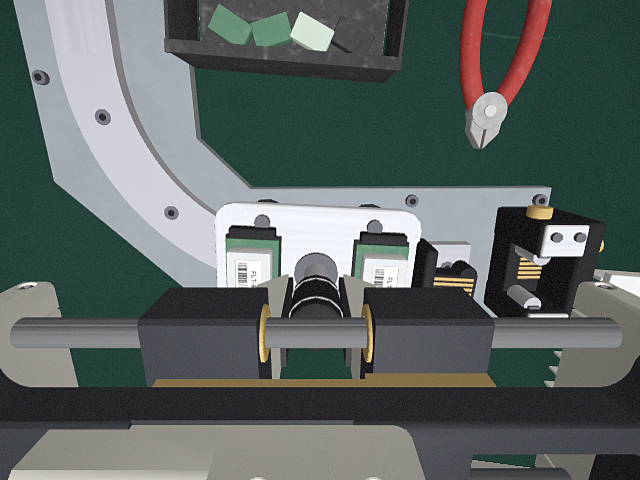

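Run:
```python
import numpy as np
from scipy.optimize import brentq
L1=93;A=120*np.pi/2
def P(s): # s=0 at y=131
    if s<L1: return np.array([82,131-s])
    if s<L1+A: a=(s-L1)/120; return np.array([-38+120*np.cos(a),38-120*np.sin(a)])
    return np.array([-38-(s-L1-A),-82.])
def knob(s):
    s2=brentq(lambda q:np.linalg.norm(P(q)-P(s))-64,s+60,s+75)
    return (P(s)+P(s2))/2
ss=np.linspace(60.5,300,60)
K=np.array([knob(s) for s in ss]);d=np.r_[0,np.cumsum(np.linalg.norm(np.diff(K,axis=0),axis=1))]
k0=np.array([82,38.5])
for t in np.arange(0,d[-1],10):
    k=np.array([np.interp(t,d,K[:,j]) for j in(0,1)]);print(int(t),np.round(k,1),'tool',np.round([-(k[0]-82),k[1]-38.5],1))
```

```text
0 [79.9 38.6] tool [2.1 0.1]
10 [78.4 28.7] tool [ 3.6 -9.8]
20 [76.4 18.9] tool [  5.6 -19.6]
30 [74.   9.2] tool [  8.  -29.3]
40 [71.1 -0.4] tool [ 10.9 -38.9]
50 [67.4 -9.7] tool [ 14.6 -48.2]
60 [ 62.9 -18.6] tool [ 19.1 -57.1]
70 [ 57.6 -27.1] tool [ 24.4 -65.6]
80 [ 51.6 -35.1] tool [ 30.4 -73.6]
90 [ 45.  -42.6] tool [ 37.  -81.1]
100 [ 37.7 -49.4] tool [ 44.3 -87.9]
110 [ 29.9 -55.6] tool [ 52.1 -94.1]
120 [ 21.5 -61.1] tool [ 60.5 -99.6]
130 [ 12.7 -65.9] tool [  69.3 -104.4]
140 [  3.6 -69.9] tool [  78.4 -108.4]
150 [ -5.9 -73.1] tool [  87.9 -111.6]
160 [-15.6 -75.6] tool [  97.6 -114.1]
170 [-25.3 -77.7] tool [ 107.3 -116.2]
180 [-35.2 -79.4] tool [ 117.2 -117.9]
190 [-45.1 -80.7] tool [ 127.1 -119.2]
200 [-55.1 -81.5] tool [ 137.1 -120. ]
210 [-65.1 -81.9] tool [ 147.1 -120.4]
220 [-75.1 -82. ] tool [ 157.1 -120.5]
230 [-85.1 -82. ] tool [ 167.1 -120.5]
```

Call:
move_arm([
  [3,-5,0,0],
  [4,-12,0,0],
  [6,-20,0,0],
  [8,-29,0,0],
  [11,-39,0,0],
  [14.5,-48,0,0],
  [19,-57,0,0],
  [24.5,-65.5,0,0],
  [30.5,-73.5,0,0],
  [37,-81,0,0],
  [41,-84.5,0,0],
  [44,-88,0,0],
  [44,-88,0,0],
])

```text
clock: 6.68
position: [0.5619, -0.0053, 0.2429]
ee_rot: [0.261, -3.131, 0.001]
force: [0.1, 0.7, 6.9]
width: 0.252
```

Run:
```python
from h import *
import cv2
np.set_printoptions(precision=4,suppress=True)
s,p,M=st();print(s['clock'],p,s['width']*91.8,'F tool',M.T@s['force'],s['ft_torque'],'track',R(TH).T@(p[:2]*1e3-T0), s['joints'])
cv2.imwrite('pics/w4.png',arm.get_image('wrist')[:,:,::-1])
```

```text
6.675 [ 0.5619 -0.0053  0.2429] 23.103901380750866 F tool [-0.2065  0.6881 -6.8984] [ 0.3898 -0.0271 -0.0227] track [ 37.8425 -49.192 ] [-0.1651  0.5195  0.1099  1.9072 -0.082   0.7193  1.7294]
```

View pics/w4.png

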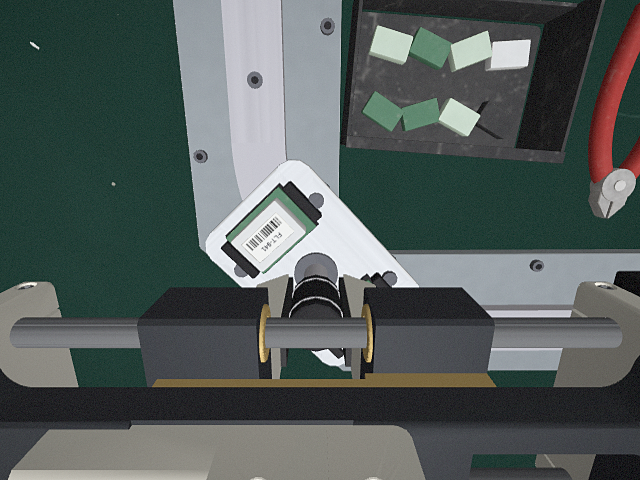

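Call:
move_arm([
  [3.5,-3,0,0],
  [8,-6,0,0],
  [16,-11.5,0,0],
  [25,-16.5,0,0],
  [34,-20.5,0,0],
  [43.5,-23.5,0,0],
  [53.5,-26,0,0],
  [63,-28.5,0,0],
  [73,-30,0,0],
  [83,-31.5,0,0],
  [93,-32,0,0],
  [103,-32.5,0,0],
  [109,-32.5,0,0],
  [113,-32.5,0,0],
  [113,-32.5,0,0],
])

```text
clock: 8.6
position: [0.4553, -0.0559, 0.2428]
ee_rot: [0.261, -3.13, 0.001]
force: [0.8, 0.3, 7.7]
width: 0.253
```

Run:
```python
from h import *
import cv2
np.set_printoptions(precision=4,suppress=True)
s,p,M=st();print(s['clock'],p,s['width']*91.8,'F tool',M.T@s['force'],s['ft_torque'],'track',R(TH).T@(p[:2]*1e3-T0), s['joints'])
cv2.imwrite('pics/w5.png',arm.get_image('wrist')[:,:,::-1])
a=arm.get_image('scene')[165:305,225:375,::-1]; cv2.imwrite('pics/sc5.png',cv2.resize(a,None,fx=4,fy=4,interpolation=2))
```

```text
8.6 [ 0.4553 -0.0559  0.2428] 23.244312131421687 F tool [-0.827   0.198  -7.7373] [ 0.0358 -0.1578  0.    ] track [-75.651  -81.3226] [-0.0777  0.3916  0.1059  2.1529 -0.0707  0.6008  1.8159]
```

View pics/w5.png

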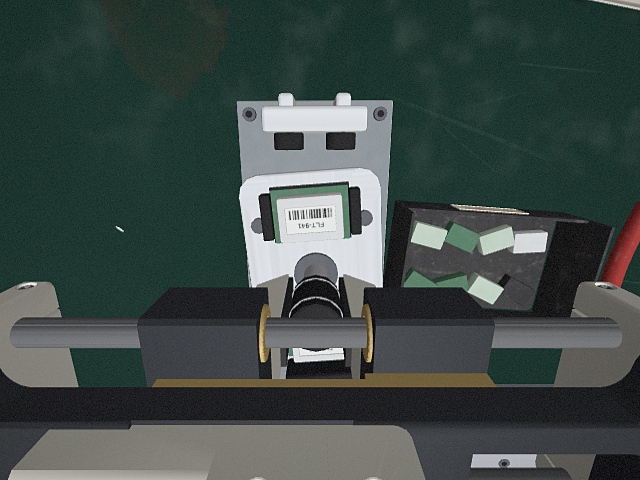

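View pics/sc5.png

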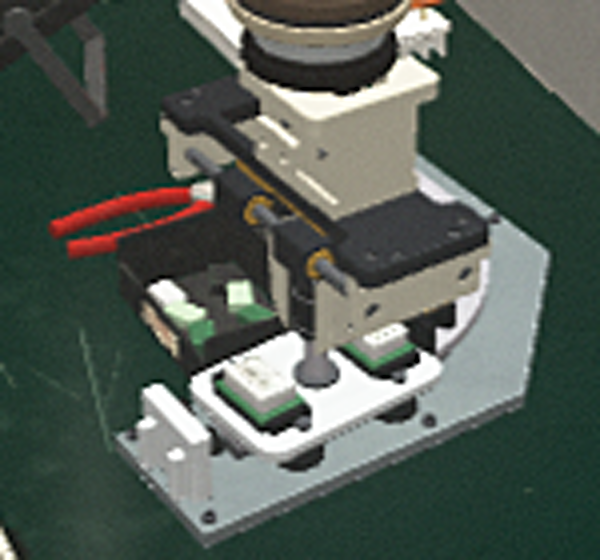

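Call:
move_arm([
  [3,0,0,0],
  [6,0,0,0],
  [8,0,0,0],
  [9.5,0,0,0],
  [10.5,0,0,0],
  [11,0,0,0],
  [11,0,0,0],
])

```text
clock: 9.57
position: [0.4453, -0.0575, 0.2428]
ee_rot: [-0.262, 3.13, -0.001]
force: [4.9, -0.7, 4.1]
width: 0.254
```

Call:
move_arm([
  [1,0,0,0],
  [1,0,0,0],
])

```text
clock: 9.82
position: [0.4449, -0.0576, 0.2429]
ee_rot: [-0.262, 3.129, -0.001]
force: [6.4, -1.0, 1.8]
width: 0.255
```

Call:
move_arm([
  [1,0,0,0],
  [1,0,0,0],
])

```text
clock: 10.07
position: [0.4444, -0.0579, 0.243]
ee_rot: [-0.262, 3.128, -0.001]
force: [9.4, -0.7, 0.4]
width: 0.254
```

Run:
```python
from h import *
import cv2
s,p,M=st();print('track',R(TH).T@(p[:2]*1e3-T0),s['force'],s['ft_torque'])
a=arm.get_image('wrist')[60:280,200:440,::-1];cv2.imwrite('pics/w6.png',cv2.resize(a,None,fx=2.5,fy=2.5,interpolation=2))
```

```text
track [-86.8005242  -81.41783769] [ 9.40564598 -0.68726019  0.40009767] [-0.29530736 -1.7800011   0.00508177]
```

View pics/w6.png

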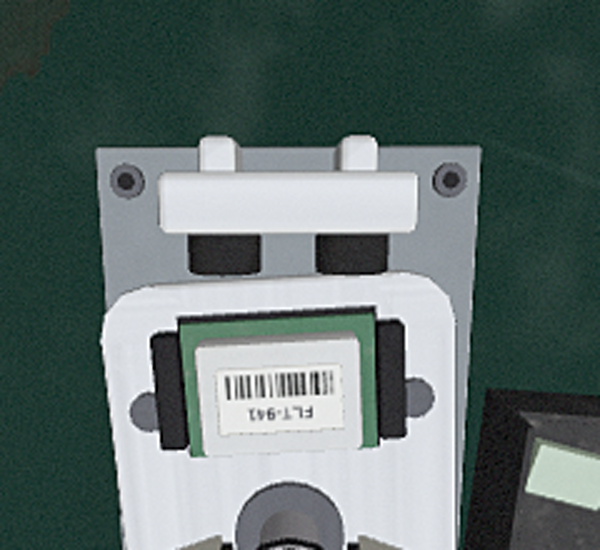

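Call:
move_arm([
  [1,0,0,0],
  [2,0,0,0],
  [2,0,0,0],
])

```text
clock: 10.5
position: [0.4432, -0.0583, 0.2434]
ee_rot: [-0.261, 3.125, -0.002]
force: [10.1, -1.0, 1.4]
width: 0.258
```

Run:
```python
from h import *
import cv2
s,p,M=st();print('track',R(TH).T@(p[:2]*1e3-T0),s['force'],s['ft_torque'])
a=arm.get_image('wrist')[60:280,200:440,::-1];cv2.imwrite('pics/w7.png',cv2.resize(a,None,fx=2.5,fy=2.5,interpolation=2))
a=arm.get_image('scene')[215:305,235:345,::-1];cv2.imwrite('pics/sc7.png',cv2.resize(a,None,fx=6,fy=6,interpolation=2))
```

```text
track [-87.95456299 -81.63119058] [10.05536064 -0.98007175  1.35343566] [-0.37867808 -2.43283161  0.02865169]
```

View pics/w7.png

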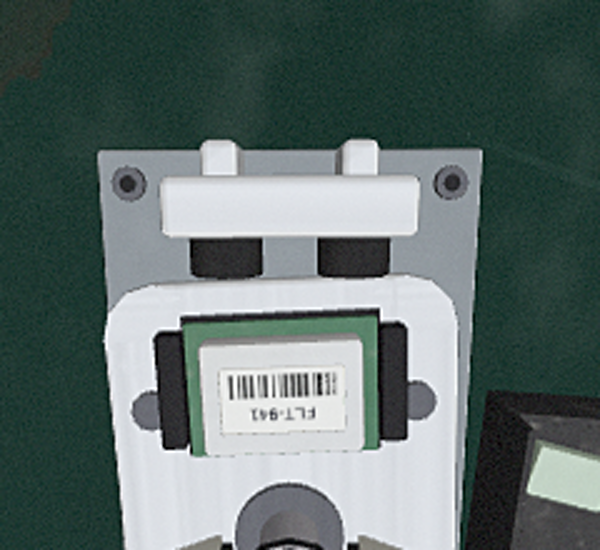

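View pics/sc7.png

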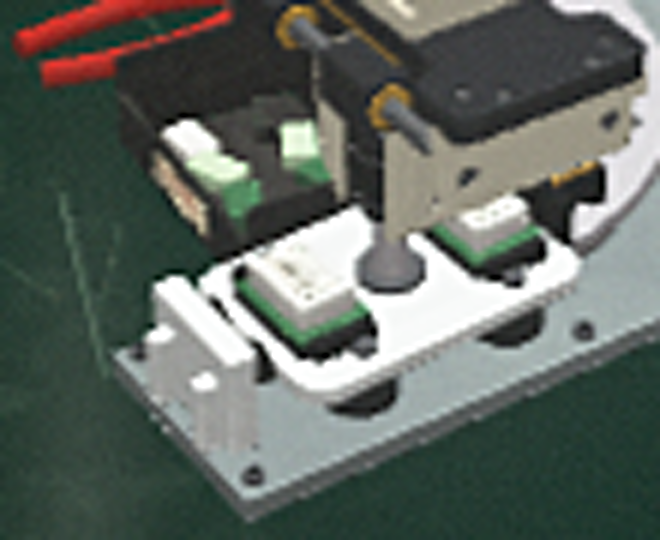

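Run:
```python
from h import *
s,p,M=st();Tw=np.eye(4);Tw[:3,:3]=M;Tw[:3,3]=p;C=Tw@arm.camera_info('wrist')['T_tool_cam']
tr=lambda q:R(TH).T@(q[:2]*1e3-T0)
for n,(u,v,z) in dict(left=(225,285,.046),right=(350,278,.046),brkL=(162,233,.052),brkR=(418,237,.052),frontL=(170,180,.052),knobbase=(290,520,.046)).items():
    print(n,tr(onz('wrist',(200+u/2.5,60+v/2.5),z,C)))
```

```text
left [-146.77679844  -94.68897117]
right [-148.22844363  -68.5809709 ]
brkL [-157.54419357 -106.51139658]
brkR [-156.79356299  -55.67645529]
frontL [-167.5597471  -104.51469613]
knobbase [-94.07929772 -81.05364591]
```

Call:
move_arm([
  [0,-2,0,0],
  [0,-3,0,0],
  [0,0,0,0],
  [0,2,0,0],
  [0,3,0,0],
  [0,3,0,0],
  [0,0,0,0],
  [0,0,0,0],
])

```text
clock: 11.6
position: [0.4429, -0.0578, 0.2432]
ee_rot: [-0.262, 3.126, -0.001]
force: [9.7, 0.0, 1.8]
width: 0.253
```

Run:
```python
from h import *
import cv2
s,p,M=st();print('track',R(TH).T@(p[:2]*1e3-T0),s['force'],s['ft_torque'])
a=arm.get_image('wrist')[60:280,200:440,::-1];cv2.imwrite('pics/w8.png',cv2.resize(a,None,fx=2.5,fy=2.5,interpolation=2))
```

```text
track [-88.22190925 -81.13162807] [9.73341182 0.01990444 1.78054218] [ 0.1477414  -2.1818324   0.01163468]
```

View pics/w8.png

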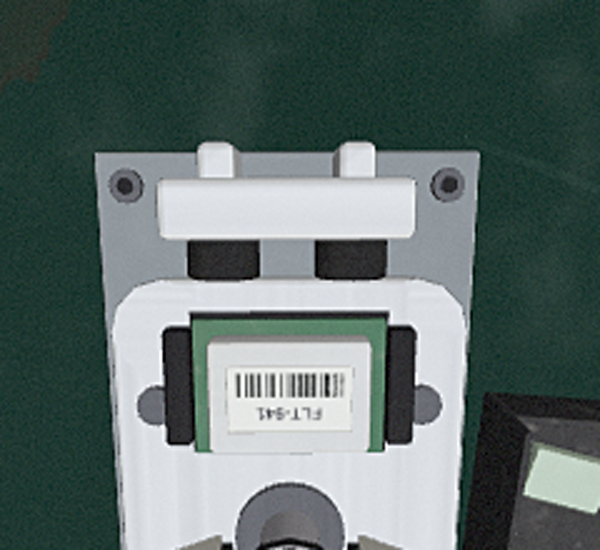

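Call:
move_arm([
  [-1,0,0,0],
  [-2,0,0,0],
  [-2,0,0,0],
])

```text
clock: 12.02
position: [0.4438, -0.0577, 0.2428]
ee_rot: [-0.262, 3.129, -0.001]
force: [5.7, 0.1, 4.4]
width: 0.255
```

Still pressing at about 5 N, so I'll open here and keep the carrier against the buffers.

Call:
move_arm([
  [-1,0,0,0],
  [-1,0,0,0],
  [-1,0,0,0],
  [-1,0,0,0],
  [-1,0,0,0],
], grip=60)

```text
clock: 12.65
position: [0.4442, -0.0573, 0.2427]
ee_rot: [0.262, -3.13, -0.0]
force: [0.1, 0.4, 0.2]
width: 0.65
```

Run:
```python
from h import *
import cv2
s,p,M=st();print('track',R(TH).T@(p[:2]*1e3-T0),s['force'],s['width']*91.8)
a=arm.get_image('wrist')[60:360,180:460,::-1];cv2.imwrite('pics/w9.png',cv2.resize(a,None,fx=2,fy=2,interpolation=2))
```

```text
track [-86.85997171 -80.84584534] [0.10314238 0.35516243 0.18689535] 59.683513272650025
```

View pics/w9.png

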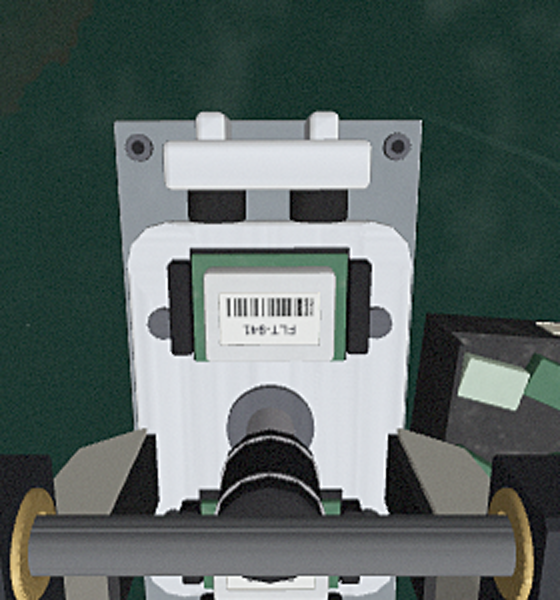

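Fingers are clear of the knob and the plate front edge still meets both buffers. Retract straight up.

Call:
move_arm([
  [0,0,-10,0],
  [0,0,-30,0],
  [0,0,-60,0],
  [0,0,-95,0],
  [0,0,-120,0],
  [0,0,-130,0],
  [0,0,-130,0],
])

```text
clock: 13.58
position: [0.4443, -0.0573, 0.3731]
ee_rot: [-0.262, 3.13, 0.0]
force: [0.7, 0.3, -0.1]
width: 0.651
```

Run:
```python
from h import *
import cv2
s,p,M=st();print(p,s['force'])
W=arm.get_image('wrist');cv2.imwrite('pics/w10.png',W[:,:,::-1])
cv2.imwrite('pics/side10.png',cv2.resize(arm.get_image('side')[215:375,235:415,::-1],None,fx=4,fy=3.7,interpolation=2))
a=arm.get_image('scene')[165:305,225:375,::-1]; cv2.imwrite('pics/sc10.png',cv2.resize(a,None,fx=4,fy=4,interpolation=2))
```

```text
[ 0.44431271 -0.0572854   0.37306189] [ 0.73271745  0.27383136 -0.07320126]
```

View pics/w10.png

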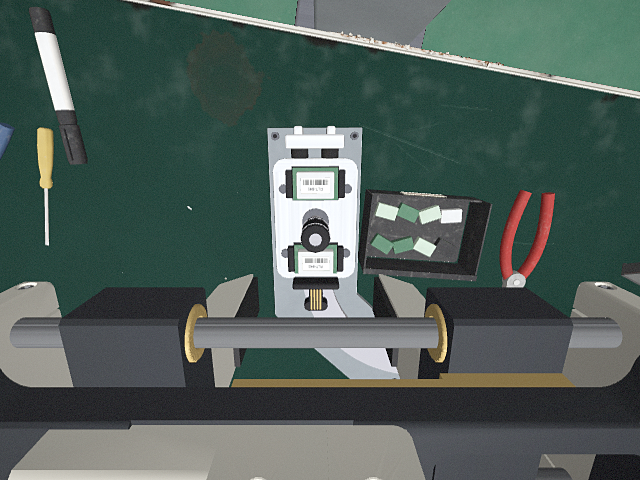

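View pics/sc10.png

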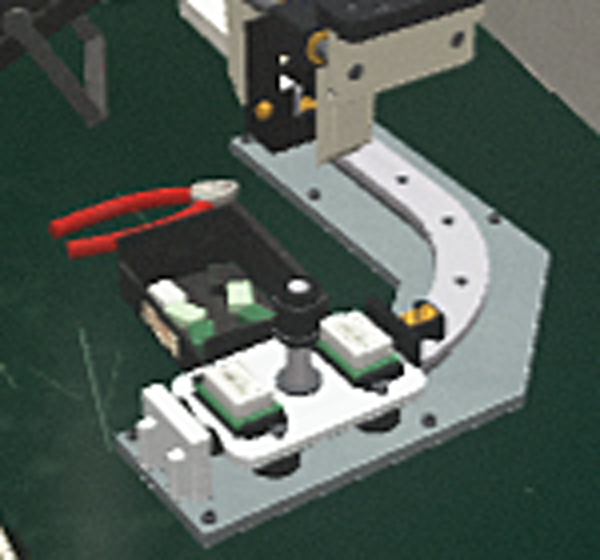

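View pics/side10.png

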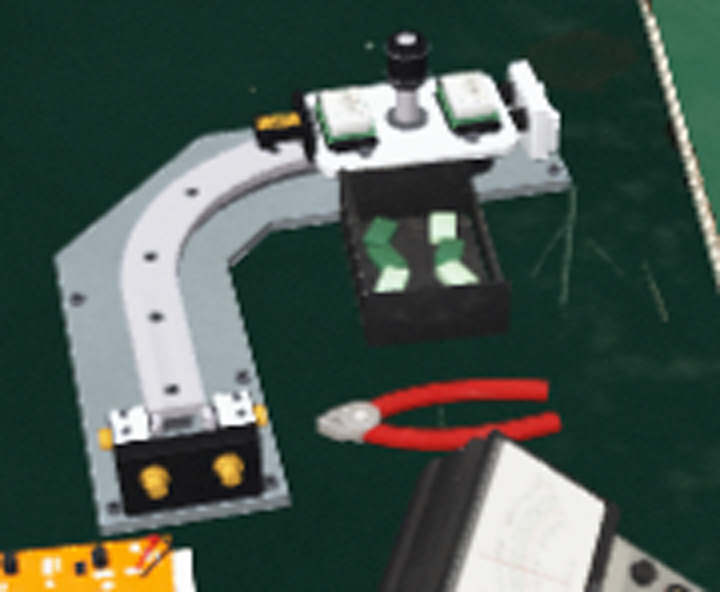

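Run:
```python
from h import *
s,p,M=st();Tw=np.eye(4);Tw[:3,:3]=M;Tw[:3,3]=p;C=Tw@arm.camera_info('wrist')['T_tool_cam']
print(R(TH).T@(onz('wrist',(315,239),.1,C)[:2]*1e3-T0), R(TH).T@(onz('wrist',(315,158.5),.046,C)[:2]*1e3-T0))
print(arm.sign_off())
```

```text
[-89.88379624 -80.37280626] [-149.0817798   -80.40981759]
the job is handed in; nothing more can be done
None
```

The carrier now rests against the unloading stop, and I handed the job in at about 13.8 s of the 48 s. I gripped the knob, drew the plug straight out of the test socket, and slid the carrier round the bend. It reached the buffers, and I opened the gripper and backed straight up.

- **At the buffers:** It first met the stop slightly crooked, about 3° with roughly 1 mm of gap at one buffer. A small side-to-side wiggle squared it. I eased the push from about 10 N to 6 N before letting go, and it did not visibly rebound.
- **Final position:** The last pictures show the carrier on its rail, square to the stop, with its front edge at both buffers. The bin and cutters look unmoved, and the arm went nowhere near the screwdriver or marker.
- **Forces:** The highest wrist force I read, at the end of each move, was about 10 N. After the gripper opened, the reading was near zero.
- **Disagreement:** The last wrist-camera measurement put the knob at track (-90, -80) mm and the plate front at -149 mm. The targets were (-88, -82) and -148. While still gripped, the arm's own reading was (-88.2, -81.1). This is about the 2 mm calibration error, so I took it as measurement error.

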